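Index the shoe jack one hole towards the lamp

TASK

Turn the shoe on the orange swivel jack by exactly one hole, so that its toe comes round towards the bench lamp: hook a fingertip under the red pull ring, lift the spring pin out of the index plate, swing the arm round by the ring, and let the pin spring fully home in the next hole. Only hook the ring, do not pinch it; keep off the shoe, whose sole is freshly cemented, and leave everything else on the bench where it stands.

Things in the scene. Friction and masses are not known exactly. Their poses are not given: they have to be found in the camera images.
- jack: orange cast swivel jack, bolted down; origin on the vertical pivot axis at bench height, z up, x from the ring side to the toe side when the arm is in the middle hole. Flat steel index plate: a sector on the ring's side, radius 133 to 170 mm, top at z = 46 mm, five 12 mm holes at 150 mm from the pivot, 30 degrees apart; the arm starts in the middle one
- jack_arm (a joint): turn of the jack's arm (with shoe and pin) about the pivot, rad: 0 in the middle hole, + counter-clockwise seen from above (toe to the jack's +y, ring to -y); holes at 0, +-0.524, +-1.047, with 0.006 of play. A little stiff: 1.5 N at the ring swings it, it stays where left. The arm is a beam 36 mm wide, top at z = 68 mm, from the ring through the pivot to under the toe
- pin (a joint): lift of the spring index pin, m: 0 fully home, 10 mm deep in its hole; clear of the plate above 0.010, stops at 0.024. The spring pulls it down with 5 N at home, 10 N at the top. The pin is 10 mm thick, round-nosed, and slides only up and down in the arm; let go beside a hole it rests on the plate and drops in when swung over the hole
- ring_bar (a point): middle of the underside of the crossbar at the top of the red pull ring, z = 146 mm with the pin home. Axes turn with the arm: x from the ring to the pivot (150 mm away), y along the crossbar, z up. The ring, of 6.4 mm round bar, is D-shaped, flat side up: opening 46 mm wide, 40 mm high, facing along x, so a fingertip tilted about 45 degrees enters it from outside, moving along +x
- pin_base (a point): top of the pin's round housing on the arm, under the ring, 19 mm wide at the top and 25 mm below, at z = 96 mm; moves with the arm only. The ring is rigid with the pin and rises with it. Behind the ring, towards the pivot, the space above the arm is free for 75 mm, up to the shoe's heel
- shoe: brown shoe, sole up on its last on the jack arm, freshly cemented, not to be touched; 240 mm long, 86 mm wide, from 114 to 209 mm above the bench; origin on the pivot axis at bench height, x towards the toe; the heel ends 70 mm from the pivot on the ring's side, the toe 173 mm on the other, 184 mm above the bench
- lamp: bench lamp, fixed: dark round base 116 mm wide, upright post, round green shade 108 mm wide on top, 300 mm tall; origin under the base's centre. It stands on the toe's side, about 260 mm from the pivot and 38 degrees off the toe's first direction, to one side or the other (its y in the jack's frame is positive or negative)
- cement_tin: yellow tin of cement, 92 mm wide, with a black lid and a short stick, 172 mm tall in all, loose; origin under its centre; stands at the jack's other side from the lamp; leave it alone
- hammer: shoemaker's hammer, 260 mm long, wooden handle, steel head, lying loose; origin under its middle; leave it alone
- tack_tin: flat round aluminium tin, 74 mm wide, 30 mm tall, loose; origin under its centre; leave it alone
- heel_block: black rubber heel piece, 56 x 56 mm, 22 mm thick, lying loose in front of the jack; origin under it; leave it alone
- awl: awl with a wooden handle, 170 mm long, lying loose; origin under its middle; leave it alone
- thread_spool: blue thread spool, 48 mm wide, 57 mm tall, standing loose; origin under its centre; leave it alone
- drink_can: drink can, 54 mm wide, 125 mm tall, standing loose; origin under its centre; leave it alone

How it is judged:
By the outcome, as a careful person would: the job done as asked, in the order asked, and still so for the second after the job is handed in, with the robot touching nothing.
It also fails if it takes over 48 s, if anything falls off the work surface, if the arm or the gripper's body presses on something with over 40 N, if the wrist force passes 120 N, or if a joint passes its speed limit or range.

ROBOT

A 6-joint arm with a two-finger parallel gripper is mounted at the origin on the work surface. World frame = base frame: x ahead of the robot, y to its left, z up, the work surface at z = 0. Lengths are in m, angles in degrees, forces in N, time in s.
With the tool pointing down it reaches from about 0.4 to 0.825 m from the base axis. Payload 7 kg.
Tool frame: the origin (TCP) lies midway between the tips of the shut fingers; the grasp point (between the pads) lies 19 mm behind it; z points along the fingers, y is the line along which they close (so a half turn about z gives the same grasp; the last joint's range is limited). The gripper opens to 88 mm and grips with 3 to 60 N. Pads are 19 mm wide; open, the fingers measure 130 mm over their backs; the gripper's body (78 mm by 193 mm) begins 47 mm behind the grasp point.
Start: joints at [81.881, 20.546, 0.682, 0, -70.136, -16.507], TCP at [0.281, 0.614, 0.227] pointing down, gripper open.
Joint ranges: [-176.03, 176.03], [-82.01, 121.73], [-58.28, 71.71], [-173.87, 95.51], [-174.79, -0.11], [-173.66, 173.66]. Speed limits (degrees/s): [136.94, 136.94, 172.46, 180, 180, 180].

INTERFACE

Orientations are given as [roll, pitch, yaw] about the fixed x, y, z axes, in that order (R = Rz(yaw) Ry(pitch) Rx(roll)).
In Python, from plant import ctrl gives the robot as it stands. The module is installed in compiled form; this text tells all that it offers.
- The arm moves only by the tool send_rows, never from a script. Its argument "plan" is a list that holds one entry, the list of rows, each a list of 6 numbers: the shift along the tool's x, y, z in parts of the range, where 1.0 means 75 cm, then the turn, a rotation vector about the tool's x, y, z in fractions of the full range, 1 being 360 degrees. A call has 1 to 8 rows; each row is the pose to reach, as a shift and turn from the pose commanded when the call began, along the tool's axes at that moment; what a row does not reach only later rows make up. A row lasts 1/12 s, in which the tool goes at most 41.7 mm and 7.16 degrees, less where a joint would pass 70% of its speed; a pose out of reach is approached as far as the arm can. No shift or turn number may pass 1 either way. A call with a gripper value outside its range is refused whole. "fingers" is the opening, from 0 (shut) to 1 (fully open), set as the call begins (left out, the last holds). The fingers move at their own pace and stop on an object; the grip force is fixed at half the most. Time passes only in rows, so rows that repeat a pose let the fingers close. It gives the time, the measured TCP pose, the force, the opening and the grip force at its end, in the units of the state.
- ctrl.get_obs(): the state, without advancing time (a new reading comes with each control period).
- ctrl.snapshot(name): name is "scene" or "side" or "wrist"; returns a dict with "img" (480x640x3 uint8, red, green, blue), "K" (3x3 intrinsics, pixels), "pose" (4x4, takes a point from camera to world coordinates). Camera axes: x right, y down, z forward; pixel columns grow to the right and rows downward; lengths in m; the calibration is good to about 2 mm. A picture is of the moment at which its call begins. There is no depth.
- ctrl.close_job(): hands the job in; it is judged then, once.
The state is a dict: "clock": time; "joint_pos": joint angles; "qvel": joint speeds; "tau": joint torques, N m; "tool_pos": TCP position; "orientation": TCP orientation; "force": force on the tool from outside, world axes, zero at the start; "moment": the same for the moment, N m; "opening": finger opening in m; "gripper_force": force on a finger pad.
Only numpy, scipy, OpenCV 4.12 (cv2) and the standard library are available. Lean on these libraries where they do the work, as an engineer would, in place of code of your own. Each camera call takes 0.05 s, during which the arm holds its last target. There are 200 camera calls.

## Working session

There is one attempt and no reset: what is moved stays moved. The work goes in short steps, Python scripts to look and compute and a tool call to move; the robot and the scene stay as the last step left them, time stands still between calls to the robot, and variables do not carry over. Pictures are saved under pics/ and viewed, at most 10 in all, crops included, and the job is handed in when it is done.

Besides the shell and the picture viewer there is one more tool, called after "Request:" as name(argument=value, ...) on one line, values as JSON. send_rows: Moves the arm, as the interface text tells. Its arguments: {"type":"object","properties":{"plan":{"type":"array","items":{"type":"array","items":{"type":"array","items":{"type":"number"}}}},"fingers":{"type":"number"}},"required":["plan"]}

```bash
mkdir -p pics; cat > h.py <<'E'
import numpy as np, cv2, pickle
from scipy.spatial.transform import Rotation as R
from plant import ctrl
def snap(n,f):
    s=ctrl.snapshot(n); cv2.imwrite(f'pics/{f}.png',s['img'][:,:,::-1]); pickle.dump(s,open(f'pics/{f}.pkl','wb')); return s
def load(f): return pickle.load(open(f'pics/{f}.pkl','rb'))
def ray(s,u,v):
    d=np.linalg.inv(s['K'])@[u,v,1]; return s['pose'][:3,3],s['pose'][:3,:3]@d
def atz(s,u,v,z):
    o,d=ray(s,u,v); return o+d*(z-o[2])/d[2]
def tri(obs):
    A=np.zeros((3,3));b=np.zeros(3);L=[]
    for s,u,v in obs:
        o,d=ray(s,u,v);d=d/np.linalg.norm(d);P=np.eye(3)-np.outer(d,d);A+=P;b+=P@o;L.append((o,P))
    x=np.linalg.solve(A,b); return x,[np.linalg.norm(P@(x-o)) for o,P in L]
def proj(s,p):
    T=np.linalg.inv(s['pose']);q=s['K']@(T[:3,:3]@np.asarray(p)+T[:3,3]);return q[:2]/q[2]
E
python3 - <<'E'
from h import *
for n in ['scene','side']:
    s=snap(n,n+'0'); print(n,s['pose'].round(3).tolist())
o=ctrl.get_obs();print(o)
E
```

```text
scene [[0.665, 0.535, -0.521, 1.134], [0.747, -0.491, 0.449, -0.501], [-0.016, -0.687, -0.726, 0.905], [0.0, 0.0, 0.0, 1.0]]
side [[-0.875, 0.374, -0.305, 1.087], [0.483, 0.692, -0.536, 0.919], [0.011, -0.617, -0.787, 1.422], [0.0, 0.0, 0.0, 1.0]]
{'clock': 0.1, 'joint_pos': array([ 8.18829123e+01,  2.05868030e+01,  6.38387538e-01, -1.77655484e-02,
       -7.01359617e+01, -1.65065563e+01]), 'qvel': array([ 0.08016927, -0.07511273,  0.04328278,  0.04046076, -0.03749166,
        0.0384371 ]), 'tau': array([-1.36247138e-03, -5.84164488e+01,  2.93751079e+01,  7.01552555e+00,
        1.02153546e-02, -5.36985181e-05]), 'tool_pos': array([0.28108748, 0.61320001, 0.22571742]), 'orientation': array([ 1.79914355e+02, -7.96251511e-03, -2.46296869e+01]), 'force': array([ 0.33403445,  0.28301874, -0.19586642]), 'moment': array([0.02331104, 0.02751408, 0.03925353]), 'gripper_force': 0.0, 'opening': 0.08775207447655488}
```

View pics/scene0.png

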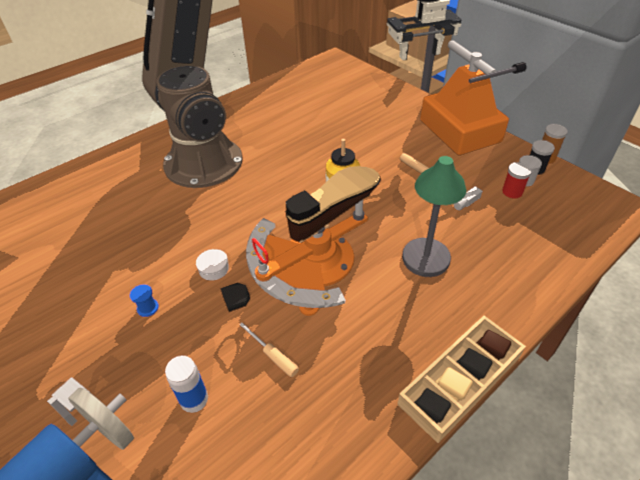

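View pics/side0.png

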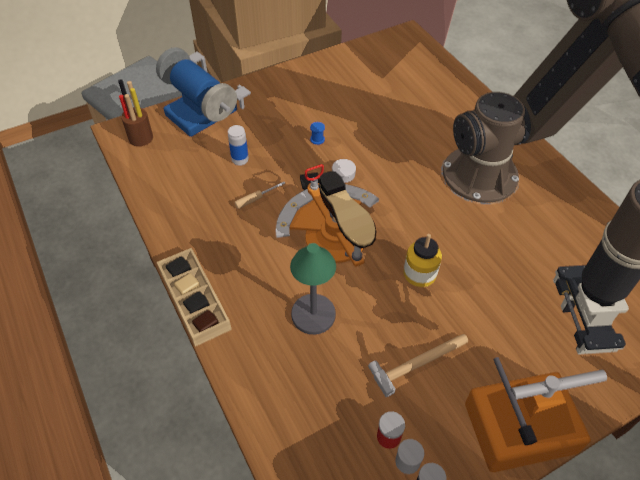

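The scene picture shows the red ring near (260,250), the toe near (378,175), the lamp base at (427,257) and the tin at (343,165). In the side view the ring is near (313,175), the lamp base at (314,314) and the toe at (362,238). I'll enlarge the ring area in both.

```bash
python3 - <<'E'
from h import *
a=load('scene0')['img'][210:310,220:360];b=load('side0')['img'][155:255,260:400]
f=lambda x:cv2.resize(x,(800,571),interpolation=cv2.INTER_CUBIC)[:,:,::-1]
a=cv2.resize(a,(560,400),interpolation=cv2.INTER_CUBIC);b=cv2.resize(b,(560,400),interpolation=cv2.INTER_CUBIC)
a=a[:300];b=b[:300]
cv2.imwrite('pics/crop0.png',np.vstack([a,b])[:,:,::-1])
for n in ['scene0','side0']:
    s=load(n);im=s['img'].astype(int);m=(im[:,:,0]>130)&(im[:,:,1]<60)&(im[:,:,2]<60)
    m[:, :200]=0;m[:,400:]=0;m[300:]=0
    y,x=np.where(m);print(n,len(x),x.min(),x.max(),y.min(),y.max())
for n,u,v in [('scene0',427,257),('side0',314,314)]: print('lamp',atz(load(n),u,v,0.01))
for n,u,v in [('scene0',380,173),('side0',372,240)]: print('toe',atz(load(n),u,v,0.19))
for n,u,v in [('scene0',343,155),('side0',427,247)]: print('tin',atz(load(n),u,v,0.12))
for n,u,v in [('scene0',211,258),('side0',344,166)]: print('tack',atz(load(n),u,v,0.03))
for n,u,v in [('scene0',235,293),('side0',312,182)]: print('heel',atz(load(n),u,v,0.022))
E
```

```text
scene0 87 253 268 239 263
side0 74 305 323 165 180
lamp [0.70249933 0.19485394 0.01      ]
lamp [0.69985993 0.19864218 0.01      ]
toe [0.54957007 0.17331827 0.19      ]
toe [0.52233832 0.17399378 0.19      ]
tin [0.37451406 0.22194874 0.12      ]
tin [0.37589037 0.21954523 0.12      ]
tack [ 0.3683001  -0.20138771  0.03      ]
tack [ 0.37482265 -0.20805562  0.03      ]
heel [ 0.48770912 -0.21580759  0.022     ]
heel [ 0.49013212 -0.20270661  0.022     ]
```

View pics/crop0.png

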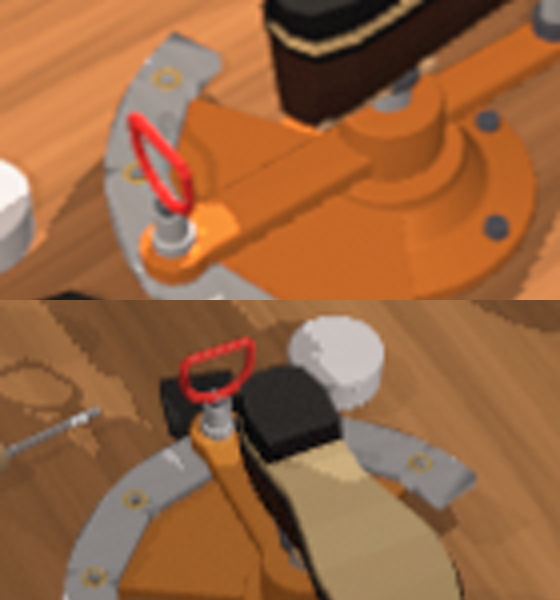

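The crop shows the ring's crossbar from about (253,239) to (267,257) in the scene view and (306,168) to (323,165) in the side view. Plate holes are at scene (262,229) and (254,253), and side (294,204.5), (284,224) and (365,195.5).

```bash
cat >> h.py <<'E'
def jack(p,P):
    x,y,a=p;c,s=np.cos(a),np.sin(a);return np.array([x+c*P[0]-s*P[1],y+s*P[0]+c*P[1],P[2]])
E
python3 - <<'E'
from h import *
from scipy.optimize import least_squares
S={k:load(k+'0') for k in('scene','side')}
H=[('scene',262,229.2),('scene',254.3,253.2),('side',293.8,204.5),('side',283.8,224),('side',365,195.5)]
pts=[atz(S[n],u,v,.046)[:2] for n,u,v in H]
print(np.round(pts,4))
f=lambda c:np.hypot(*(np.array(pts)-c).T)-.15
c=least_squares(f,[.5,.03]).x;print('pivot',c,f(c))
ang=np.degrees(np.arctan2(*(np.array(pts)-c).T[::-1]));print('hole az',ang)
# yaw: ring at yaw+180; hole az = yaw+180+30k
best=None
for n,(e1,e2) in {'scene':((253.2,239.5),(266.5,256)),'side':((305.8,168),(322.8,165.5))}.items():
    print(n,atz(S[n],*e1,.149),atz(S[n],*e2,.149))
E
```

```text
[[ 0.3869 -0.062 ]
 [ 0.4386 -0.123 ]
 [ 0.5885 -0.1311]
 [ 0.6464 -0.0803]
 [ 0.3885 -0.0624]]
pivot [0.52206264 0.00308271] [ 4.97469487e-05  1.18213581e-03 -3.21801945e-04 -3.18968395e-04
 -1.23035652e-03]
hole az [-154.30460318 -123.49598449  -63.65831731  -33.85782293 -153.89982005]
scene [ 0.48856914 -0.14691758  0.149     ] [ 0.54533301 -0.15427596  0.149     ]
side [ 0.53448506 -0.15608629  0.149     ] [ 0.48758559 -0.14185846  0.149     ]
```

```bash
cat >> h.py <<'E'
JP=(.5221,.0031,np.radians(86.1)) # pivot x,y, yaw of jack
def armpt(th,P,r=.15): # point in ring axes (x to pivot,y along bar), z abs, arm turn th deg
    x,y,a=JP;a=a+np.radians(th);c,s=np.cos(a),np.sin(a);X=P[0]-r
    return np.array([x+c*X-s*P[1],y+s*X+c*P[1],P[2]])
def toolR(th,tilt=45):
    a=JP[2]+np.radians(th);t=np.radians(tilt)
    z=np.array([np.cos(a)*np.cos(t),np.sin(a)*np.cos(t),-np.sin(t)]);y=np.array([-np.sin(a),np.cos(a),0])
    return np.column_stack([np.cross(y,z),y,z])
OFF=.0545
def tcp(th,x,z,lat=0): return armpt(th,(x,lat-OFF,z))  # +y finger centre at (x,lat,z)
def delta(p,Rg):
    o=ctrl.get_obs();Rc=R.from_euler('xyz',o['orientation'],degrees=True).as_matrix()
    d=Rc.T@(np.asarray(p)-o['tool_pos'])*100;w=np.degrees(R.from_matrix(Rc.T@Rg).as_rotvec())
    print('clock',round(o['clock'],2),'tcp',o['tool_pos'].round(4),'F',o['force'].round(1),'q',o['joint_pos'].round(0))
    print('row',d.round(2).tolist(),w.round(1).tolist(),'n>=',round(max(np.linalg.norm(d)/4.17,np.linalg.norm(w)/7.16),1))
E
python3 - <<'E'
from h import *
a=load('scene0')['img'][0:75,375:475]
cv2.imwrite('pics/crop1.png',cv2.resize(a,(800,600),interpolation=cv2.INTER_CUBIC)[:,:,::-1])
for n,u,v in [('scene0',181,366),('side0',236,131)]: print('can',atz(load(n),u,v,0.125))
o=ctrl.get_obs();Rc=R.from_euler('xyz',o['orientation'],degrees=True).as_matrix();T=np.eye(4);T[:3,:3]=Rc;T[:3,3]=o['tool_pos']
for y in(-.065,-.044,.044,.065): 
    print(y,[proj(load('scene0'),o['tool_pos']+Rc@[x,y,0]).round(0).tolist() for x in(-.0095,.0095)])
for lab,p,r in [('mid',(.30,.45,.42),R.from_euler('xyz',[180,0,-40],degrees=True).as_matrix()),('entry0',tcp(0,-.06,.20),toolR(0)),('entry',tcp(0,-.045,.1195),toolR(0))]:
    print(lab,p);delta(p,r)
E
```

```text
can [ 0.63262851 -0.41198903  0.125     ]
can [ 0.63788169 -0.41192998  0.125     ]
-0.065 [[438.0, 52.0], [441.0, 54.0]]
-0.044 [[431.0, 53.0], [434.0, 55.0]]
0.044 [[404.0, 57.0], [407.0, 60.0]]
0.065 [[397.0, 58.0], [400.0, 61.0]]
mid (0.3, 0.45, 0.42)
clock 0.1 tcp [0.2811 0.6132 0.2257] F [ 0.3  0.3 -0.2] q [ 82.  21.   1.  -0. -70. -17.]
row [8.52, 14.08, -19.41] [0.1, -0.0, 15.4] n>= 6.1
entry0 [ 0.56219058 -0.21012053  0.2       ]
clock 0.1 tcp [0.2811 0.6132 0.2257] F [ 0.3  0.3 -0.2] q [ 82.  21.   1.  -0. -70. -17.]
row [59.86, 63.12, 2.67] [27.2, -39.3, 65.5] n>= 20.9
entry [ 0.56321081 -0.19515527  0.1195    ]
clock 0.1 tcp [0.2811 0.6132 0.2257] F [ 0.3  0.3 -0.2] q [ 82.  21.   1.  -0. -70. -17.]
row [59.33, 61.71, 10.72] [27.2, -39.3, 65.5] n>= 20.7
```

View pics/crop1.png

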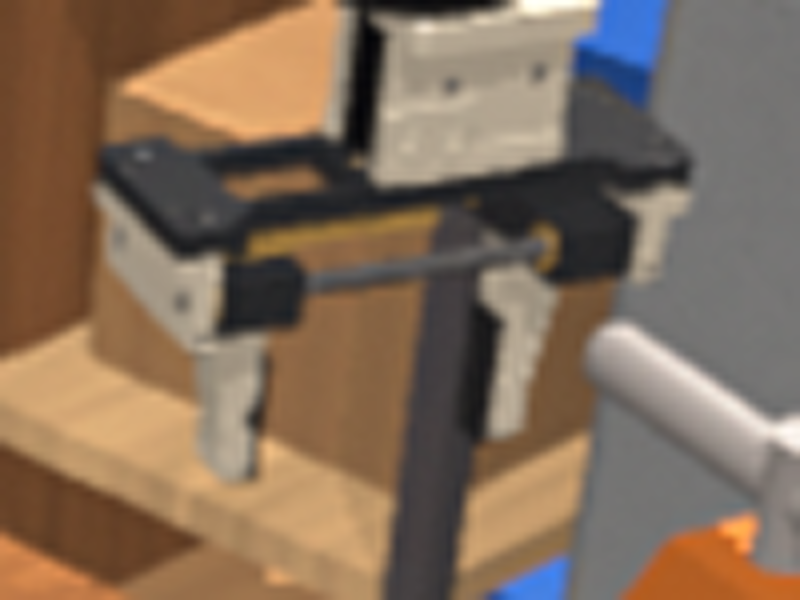

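The crop shows the two fingers with tips at about (404,59) and (435,54). That matches the projected TCP, and the tips are about 15–20 mm thick.

Next is the approach: up and over, high above the shoe.

Units first: shifts go in shares of 75 cm and turns go in shares of 360 degrees. So -18 cm / 75 = -0.24, 14 cm / 75 = 0.1867, 15 degrees / 360 = 0.0417.

Request:
send_rows(plan=[[[0.0667, 0.1067, -0.16, 0, 0, 0.0222], [0.1133, 0.1867, -0.24, 0, 0, 0.0417], [0.1133, 0.1867, -0.24, 0, 0, 0.0417], [0.1133, 0.1867, -0.24, 0, 0, 0.0417], [0.1133, 0.1867, -0.24, 0, 0, 0.0417], [0.1133, 0.1867, -0.24, 0, 0, 0.0417]]], fingers=1)

```text
clock: 0.6
tool_pos: [0.3003, 0.449, 0.4088]
orientation: [-179.9, 0.0, -39.6]
force: [0.5, 0.0, 0.2]
opening: 0.0877
gripper_force: 0.0
```

```bash
sed -i 's/OFF=.0545/OFF=.053/' h.py; python3 - <<'E'
from h import *
delta((.42,.15,.38),R.from_euler('xyz',[180,0,-68],degrees=True).as_matrix())
E
```

```text
clock 0.6 tcp [0.3003 0.449  0.4088] F [0.5 0.  0.2] q [ 77.   4.   2.   0. -88. -27.]
row [28.29, 15.4, 2.85] [-0.1, 0.0, 28.4] n>= 7.8
```

Scaled: 28.3 cm / 75 = 0.3773, 15.4 cm / 75 = 0.2053, 28 degrees / 360 = 0.0778.

Request:
send_rows(plan=[[[0.3773, 0.2053, 0.0373, 0, 0, 0.0778], [0.3773, 0.2053, 0.0373, 0, 0, 0.0778], [0.3773, 0.2053, 0.0373, 0, 0, 0.0778], [0.3773, 0.2053, 0.0373, 0, 0, 0.0778], [0.3773, 0.2053, 0.0373, 0, 0, 0.0778], [0.3773, 0.2053, 0.0373, 0, 0, 0.0778], [0.3773, 0.2053, 0.0373, 0, 0, 0.0778], [0.3773, 0.2053, 0.0373, 0, 0, 0.0778]]])

```text
clock: 1.27
tool_pos: [0.4199, 0.149, 0.3785]
orientation: [-180.0, 0.0, -67.6]
force: [0.6, 1.1, 0.3]
opening: 0.0877
gripper_force: 0.0
```

```bash
python3 - <<'E'
from h import *
delta((.54,-.22,.36),toolR(0))
E
```

```text
clock 1.27 tcp [0.4199 0.149  0.3785] F [0.6 1.1 0.3] q [ 45.  -6. -11.  -0. -85. -23.]
row [38.69, 2.93, 1.84] [10.3, -44.2, 24.9] n>= 9.3
```

Scaled: 38.7 cm / 75 = 0.516, 2.9 cm / 75 = 0.0387, -44 degrees / 360 = -0.1222.

Request:
send_rows(plan=[[[0.516, 0.0387, 0.024, 0.0278, -0.1222, 0.0694], [0.516, 0.0387, 0.024, 0.0278, -0.1222, 0.0694], [0.516, 0.0387, 0.024, 0.0278, -0.1222, 0.0694], [0.516, 0.0387, 0.024, 0.0278, -0.1222, 0.0694], [0.516, 0.0387, 0.024, 0.0278, -0.1222, 0.0694], [0.516, 0.0387, 0.024, 0.0278, -0.1222, 0.0694], [0.516, 0.0387, 0.024, 0.0278, -0.1222, 0.0694], [0.516, 0.0387, 0.024, 0.0278, -0.1222, 0.0694]]])

```text
clock: 1.93
tool_pos: [0.5004, -0.0936, 0.3665]
orientation: [-178.9, 38.8, -89.7]
force: [2.5, 1.7, 0.1]
opening: 0.0874
gripper_force: 0.0
```

```bash
python3 - <<'E'
from h import *
delta(tcp(0,-.065,.20),toolR(0))
E
```

```text
clock 1.93 tcp [ 0.5004 -0.0936  0.3665] F [2.5 1.7 0.1] q [ -19.   11.    9.  -37. -100.   16.]
row [19.92, -5.82, 5.46] [1.7, -6.2, 3.2] n>= 5.1
```

Scaled: 20 cm / 75 = 0.2667, 15 cm / 75 = 0.2, -6.2 degrees / 360 = -0.0172.

Request:
send_rows(plan=[[[0.2, -0.0667, 0, 0.0047, -0.0172, 0.0089], [0.2667, -0.0773, 0.04, 0.0047, -0.0172, 0.0089], [0.2667, -0.0773, 0.072, 0.0047, -0.0172, 0.0089], [0.2667, -0.0773, 0.072, 0.0047, -0.0172, 0.0089], [0.2667, -0.0773, 0.072, 0.0047, -0.0172, 0.0089], [0.2667, -0.0773, 0.072, 0.0047, -0.0172, 0.0089], [0.2667, -0.0773, 0.072, 0.0047, -0.0172, 0.0089], [0.2667, -0.0773, 0.072, 0.0047, -0.0172, 0.0089]]])

```text
clock: 2.6
tool_pos: [0.5589, -0.2153, 0.1988]
orientation: [179.6, 44.8, -94.1]
force: [0.2, 0.3, 1.1]
opening: 0.0871
gripper_force: 0.0
```

```bash
python3 - <<'E'
from h import *
delta(tcp(0,-.045,.1195),toolR(0))
E
```

```text
clock 2.6 tcp [ 0.5589 -0.2153  0.1988] F [0.2 0.3 1.1] q [-30.  30.  13. -39. -95.  30.]
row [4.14, -0.19, 7.07] [0.2, -0.2, -0.2] n>= 2.0
```

Scaled: 7.1 cm / 75 = 0.0947, 4.1 cm / 75 = 0.0547, -0.2 degrees / 360 = -0.0006.

Request:
send_rows(plan=[[[0.0547, -0.0027, 0.0947, 0.0006, -0.0006, -0.0006], [0.0547, -0.0027, 0.0947, 0.0006, -0.0006, -0.0006], [0.0547, -0.0027, 0.0947, 0.0006, -0.0006, -0.0006], [0.0547, -0.0027, 0.0947, 0.0006, -0.0006, -0.0006], [0.0547, -0.0027, 0.0947, 0.0006, -0.0006, -0.0006]]])

```text
clock: 3.02
tool_pos: [0.5632, -0.1954, 0.1233]
orientation: [-179.6, 44.8, -93.5]
force: [1.1, -1.4, -0.3]
opening: 0.0876
gripper_force: 0.0
```

```bash
python3 - <<'E'
from h import *
delta(tcp(0,.0052,.1195),toolR(0))
A=snap('scene','s1')['img'][190:310,200:350];B=snap('side','d1')['img'][110:230,240:390];W=snap('wrist','w1')['img']
f=lambda a:cv2.resize(a,(400,320),interpolation=cv2.INTER_CUBIC)
cv2.imwrite('pics/c2.png',np.hstack([f(A),f(B)])[:,:,::-1]);
cv2.imwrite('pics/c2.png',np.vstack([np.hstack([f(A),f(B)]),np.hstack([cv2.resize(W,(373,280)),np.zeros((280,427,3),np.uint8)])])[:,:,::-1])
E
```

```text
clock 3.02 tcp [ 0.5632 -0.1954  0.1233] F [ 1.1 -1.4 -0.3] q [-28.  33.   8. -40. -88.  35.]
row [-3.31, 0.14, 3.82] [-0.1, -0.2, 0.3] n>= 1.2
```

View pics/c2.png

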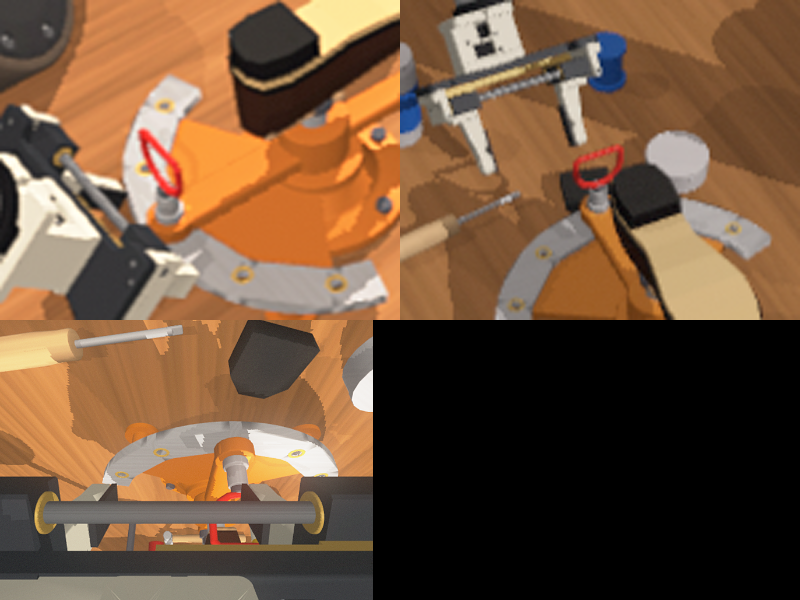

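The finger on the ring's side stands just outside the ring opening, with its tip at side pixel (307,163). I'll let it settle with a small step inward.

Scaled: -1.4 cm / 75 = -0.0187.

Request:
send_rows(plan=[[[-0.0187, 0, 0.0187, 0, 0, 0], [-0.0187, 0, 0.0187, 0, 0, 0], [-0.0187, 0, 0.0187, 0, 0, 0]]])

```text
clock: 3.42
tool_pos: [0.564, -0.175, 0.1216]
orientation: [-179.7, 44.9, -93.6]
force: [0.1, -0.1, 0.4]
opening: 0.0876
gripper_force: 0.0
```

```bash
python3 - <<'E'
from h import *
delta(tcp(0,.0052,.1195),toolR(0))
delta(tcp(0,-.025,.1195),toolR(0))
E
```

```text
clock 3.42 tcp [ 0.564  -0.175   0.1216] F [ 0.1 -0.1  0.4] q [-27.  33.   7. -41. -86.  34.]
row [-1.98, 0.09, 2.27] [-0.1, -0.1, 0.2] n>= 0.7
clock 3.42 tcp [ 0.564  -0.175   0.1216] F [ 0.1 -0.1  0.4] q [-27.  33.   7. -41. -86.  34.]
row [0.16, 0.09, 0.14] [-0.1, -0.1, 0.2] n>= 0.1
```

Scaled: 2.2 cm / 75 = 0.0293, -2.1 cm / 75 = -0.028.

Request:
send_rows(plan=[[[-0.0093, 0, 0.0093, 0, 0, 0], [-0.0187, 0.0013, 0.0187, 0, 0, 0], [-0.028, 0.0013, 0.0293, 0, 0, 0], [-0.028, 0.0013, 0.0293, 0, 0, 0], [-0.028, 0.0013, 0.0293, 0, 0, 0], [-0.028, 0.0013, 0.0293, 0, 0, 0]]])

```text
clock: 3.92
tool_pos: [0.5645, -0.1444, 0.1191]
orientation: [-179.9, 45.0, -93.7]
force: [0.0, 0.3, 0.0]
opening: 0.088
gripper_force: 0.0
```

```bash
python3 - <<'E'
from h import *
delta(tcp(0,.0052,.1195),toolR(0))
A=snap('scene','s2')['img'][190:310,200:350];B=snap('side','d2')['img'][110:230,240:390]
f=lambda a:cv2.resize(a,(400,320),interpolation=cv2.INTER_CUBIC)
cv2.imwrite('pics/c3.png',np.hstack([f(A),f(B)])[:,:,::-1])
E
```

```text
clock 3.92 tcp [ 0.5645 -0.1444  0.1191] F [0.  0.3 0. ] q [-25.  31.   4. -42. -84.  34.]
row [0.01, -0.07, -0.06] [-0.0, -0.0, 0.1] n>= 0.0
```

View pics/c3.png

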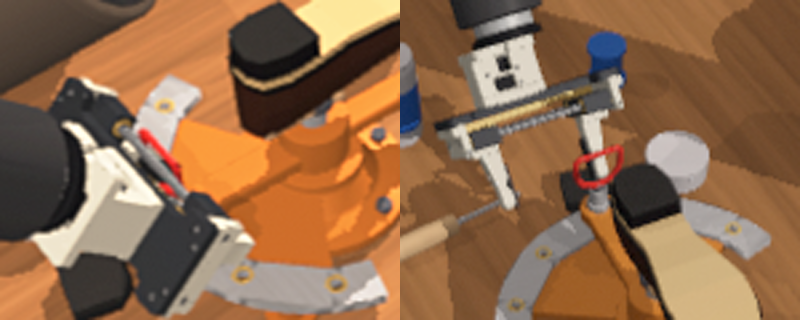

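The finger is through the ring, with the red crossbar across it at side crop (597,157), and there is no contact force. Now I lift.

Scaled: -1.7 cm / 75 = -0.0227, -1.4 cm / 75 = -0.0187.

Request:
send_rows(plan=[[[-0.0053, 0, -0.0053, 0, 0, 0], [-0.0093, 0, -0.0093, 0, 0, 0], [-0.014, 0, -0.014, 0, 0, 0], [-0.0187, 0, -0.0187, 0, 0, 0], [-0.0227, 0, -0.0227, 0, 0, 0], [-0.0227, 0, -0.0227, 0, 0, 0], [-0.0227, 0, -0.0227, 0, 0, 0]]])

```text
clock: 4.6
tool_pos: [0.5644, -0.145, 0.143]
orientation: [-179.8, 44.9, -93.7]
force: [-0.4, -3.6, -9.0]
opening: 0.0877
gripper_force: 4.6
```

```bash
cat >> h.py <<'E'
from scipy.optimize import least_squares
def mask(s):
    im=s['img'].astype(int);m=(im[:,:,0]>120)&(im[:,:,1]<70)&(im[:,:,2]<70);m[:,:200]=0;m[:,360:]=0;m[320:]=0;m[:140]=0
    return m
def ringfit(names,th0,l0):
    # D outline: flat top at bar centre z .1492, sides at y=+-.0262, lower semicircle; distance of red pixels to outline
    t=np.linspace(np.pi,2*np.pi,40);hw=.0262
    zc=.1492-.0464+hw
    D=np.vstack([np.column_stack([np.linspace(-hw,hw,40),np.full(40,.1492)]),np.column_stack([hw*np.cos(t),zc+hw*np.sin(t)]),
       np.column_stack([np.full(15,hw),np.linspace(zc,.1492,15)]),np.column_stack([np.full(15,-hw),np.linspace(zc,.1492,15)])])
    S=[load(n) for n in names];P=[np.argwhere(mask(s))[:,::-1] for s in S]
    def res(p):
        r=[]
        for s,px in zip(S,P):
            q=np.array([proj(s,armpt(p[0],(0,y,z+p[1]/1000))) for y,z in D])
            r.append(np.sqrt(((px[:,None]-q[None])**2).sum(2)).min(1))
        return np.concatenate(r)
    from scipy.optimize import minimize
    o=minimize(lambda p:(np.minimum(res(p),4)**2).mean(),[th0,l0],method='Nelder-Mead',options=dict(initial_simplex=[[th0,l0],[th0+4,l0],[th0,l0+6]]))
    print('theta %.2f deg lift %.1f mm rms %.2f'%(o.x[0],o.x[1],o.fun**.5),[len(p) for p in P])
E
python3 - <<'E'
from h import *
ringfit(['scene0','side0'],0,0);ringfit(['scene0','side0'],5,5)
snap('scene','s3');snap('side','d3');ringfit(['s3','d3'],0,15)
delta(tcp(0,.0052,.1195+.0235),toolR(0))
E
```

```text
theta -0.02 deg lift -0.0 mm rms 1.98 [136, 155]
theta -0.02 deg lift -0.0 mm rms 1.98 [136, 155]
theta 0.38 deg lift 18.9 mm rms 1.88 [74, 139]
clock 4.7 tcp [ 0.5644 -0.145   0.1427] F [-0.6 -4.3 -9.4] q [-25.  30.   5. -41. -86.  32.]
row [-0.02, -0.07, -0.02] [-0.0, -0.1, 0.1] n>= 0.0
```

```bash
cat >> h.py <<'E'
def rows(seq):
    o=ctrl.get_obs();Rc=R.from_euler('xyz',o['orientation'],degrees=True).as_matrix()
    print('clock',round(o['clock'],2),'F',o['force'].round(1))
    for th,x,z,l in seq:
        d=Rc.T@(tcp(th,x,z,l)-o['tool_pos'])*100;w=np.degrees(R.from_matrix(Rc.T@toolR(th)).as_rotvec())
        print(th,np.r_[d,w].round(2).tolist())
E
python3 -c "
from h import *
rows([(t,.0052,.1427,0) for t in (-3,-6,-9,-12,-15,-18,-21,-24)])"
```

```text
clock 4.7 F [-0.6 -4.3 -9.4]
-3 [0.18, 0.7, -0.18, 2.09, -0.07, 2.21]
-6 [0.33, 1.47, -0.33, 4.21, -0.06, 4.34]
-9 [0.45, 2.26, -0.46, 6.33, -0.06, 6.46]
-12 [0.55, 3.06, -0.55, 8.45, -0.06, 8.58]
-15 [0.61, 3.86, -0.62, 10.57, -0.06, 10.7]
-18 [0.65, 4.67, -0.66, 12.69, -0.05, 12.83]
-21 [0.65, 5.47, -0.66, 14.81, -0.05, 14.95]
-24 [0.63, 6.28, -0.64, 16.93, -0.05, 17.07]
```

Scaled: 4.67 cm / 75 = 0.0623, 3.86 cm / 75 = 0.0515, 4.3 degrees / 360 = 0.0119.

Request:
send_rows(plan=[[[0.0024, 0.0093, -0.0024, 0.0058, 0, 0.0061], [0.0044, 0.0196, -0.0044, 0.0117, 0, 0.0119], [0.006, 0.0301, -0.006, 0.0175, 0, 0.0178], [0.0073, 0.0408, -0.0073, 0.0236, 0, 0.0236], [0.0081, 0.0515, -0.0081, 0.0294, 0, 0.0294], [0.0087, 0.0623, -0.0087, 0.0353, 0, 0.0356], [0.0087, 0.0623, -0.0087, 0.0353, 0, 0.0356]]])

```text
clock: 5.28
tool_pos: [0.5151, -0.1507, 0.1432]
orientation: [180.0, 45.0, -112.1]
force: [-3.3, -1.5, -10.2]
opening: 0.0876
gripper_force: 4.4
```

```bash
python3 -c "
from h import *
snap('scene','s4');snap('side','d4')
for t in(-5,-16):ringfit(['s4','d4'],t,18)
rows([(t,.0052,.1427,0) for t in (-18,-20,-22,-24,-26,-28,-30)])"
```

```text
theta -17.64 deg lift 20.0 mm rms 1.07 [61, 100]
theta -17.64 deg lift 20.0 mm rms 1.07 [61, 100]
clock 5.38 F [ -3.4  -3.6 -10.1]
-18 [0.02, -0.1, 0.04, 0.03, -0.04, 0.03]
-20 [0.14, 0.41, -0.08, 1.44, -0.04, 1.44]
-22 [0.25, 0.92, -0.2, 2.86, -0.04, 2.86]
-24 [0.35, 1.44, -0.29, 4.27, -0.04, 4.27]
-26 [0.44, 1.97, -0.38, 5.69, -0.04, 5.69]
-28 [0.51, 2.49, -0.45, 7.1, -0.04, 7.1]
-30 [0.57, 3.03, -0.51, 8.51, -0.04, 8.52]
```

Scaled: 2.49 cm / 75 = 0.0332, 1.97 cm / 75 = 0.0263, 7.1 degrees / 360 = 0.0197.

Request:
send_rows(plan=[[[0.0019, 0.0055, -0.0011, 0.0039, 0, 0.0039], [0.0033, 0.0123, -0.0027, 0.0081, 0, 0.0081], [0.0047, 0.0192, -0.0039, 0.0119, 0, 0.0119], [0.0059, 0.0263, -0.0051, 0.0158, 0, 0.0158], [0.0068, 0.0332, -0.006, 0.0197, 0, 0.0197], [0.0068, 0.0332, -0.006, 0.0197, 0, 0.0197]]])

```text
clock: 5.88
tool_pos: [0.4905, -0.1479, 0.1424]
orientation: [-180.0, 44.9, -122.0]
force: [-4.5, -4.6, -9.8]
opening: 0.0876
gripper_force: 5.3
```

```bash
python3 -c "
from h import *
snap('scene','s5');snap('side','d5')
for t in(-22,-27):ringfit(['s5','d5'],t,18)
o=ctrl.get_obs();print(o['tool_pos'],o['orientation'])
rows([(-28,.0052,z,0) for z in (.1427,.14,.137,.134)])"
```

```text
theta -27.46 deg lift 18.1 mm rms 1.12 [52, 84]
theta -27.40 deg lift 18.2 mm rms 1.12 [52, 84]
[ 0.49085535 -0.14789033  0.14232412] [-179.99637988   44.92550906 -121.84160329]
clock 5.98 F [-4.  -4.4 -9.6]
-28 [-0.02, 0.03, -0.03, 0.04, -0.07, 0.04]
-28 [0.17, 0.03, 0.16, 0.04, -0.07, 0.04]
-28 [0.38, 0.03, 0.37, 0.04, -0.07, 0.04]
-28 [0.6, 0.03, 0.58, 0.04, -0.07, 0.04]
```

Scaled: 0.8 cm / 75 = 0.0107, 0.6 cm / 75 = 0.008.

Request:
send_rows(plan=[[[0.0027, 0, 0.0027, 0, 0, 0], [0.0053, 0, 0.0053, 0, 0, 0], [0.008, 0, 0.008, 0, 0, 0], [0.0107, 0, 0.0107, 0, 0, 0], [0.0107, 0, 0.0107, 0, 0, 0]]])

```text
clock: 6.4
tool_pos: [0.4921, -0.1473, 0.1314]
orientation: [-180.0, 45.0, -121.8]
force: [-3.1, -2.1, -3.0]
opening: 0.0878
gripper_force: 2.3
```

```bash
python3 -c "
from h import *
snap('scene','s6');snap('side','d6')
ringfit(['s6','d6'],-27,10)
rows([(t,.0052,.131,0) for t in (-28,-29,-30,-31,-32,-33,-34,-35)])"
```

```text
theta -27.17 deg lift 9.0 mm rms 1.17 [57, 60]
clock 6.5 F [-2.9 -1.4 -4. ]
-28 [0.12, 0.1, -0.04, 0.0, 0.03, 0.04]
-29 [0.18, 0.36, -0.1, 0.71, 0.03, 0.75]
-30 [0.25, 0.61, -0.16, 1.42, 0.03, 1.46]
-31 [0.3, 0.87, -0.22, 2.12, 0.03, 2.16]
-32 [0.36, 1.13, -0.28, 2.83, 0.03, 2.87]
-33 [0.41, 1.39, -0.33, 3.54, 0.03, 3.58]
-34 [0.46, 1.65, -0.38, 4.25, 0.03, 4.28]
-35 [0.5, 1.91, -0.42, 4.95, 0.03, 4.99]
```

Scaled: 0.61 cm / 75 = 0.0081, 0.36 cm / 75 = 0.0048, 1.4 degrees / 360 = 0.0039.

Request:
send_rows(plan=[[[0.0016, 0.0013, -0.0005, 0, 0, 0], [0.002, 0.0031, -0.0009, 0.0008, 0, 0.0008], [0.0024, 0.0048, -0.0013, 0.0019, 0, 0.0019], [0.0028, 0.0064, -0.0017, 0.0031, 0, 0.0031], [0.0033, 0.0081, -0.0021, 0.0039, 0, 0.0039], [0.0033, 0.0081, -0.0021, 0.0039, 0, 0.0039]]])

```text
clock: 7.0
tool_pos: [0.4846, -0.1466, 0.131]
orientation: [-179.9, 45.0, -123.9]
force: [-0.4, -0.6, -0.1]
opening: 0.0873
gripper_force: 0.0
```

```bash
python3 -c "
from h import *
snap('scene','s7');snap('side','d7')
ringfit(['s7','d7'],-29,8)
rows([(t,.0052,z,0) for z in (.131,.125) for t in (-30,-31,-32,-33,-34,-35)])"
```

```text
theta -27.07 deg lift 9.0 mm rms 1.19 [62, 62]
clock 7.1 F [-0.6  0.5 -0.1]
-30 [-0.04, -0.02, 0.02, -0.04, 0.0, 0.03]
-31 [0.03, 0.23, -0.04, 0.67, 0.01, 0.74]
-32 [0.09, 0.48, -0.1, 1.38, 0.01, 1.45]
-33 [0.15, 0.74, -0.16, 2.08, 0.01, 2.16]
-34 [0.2, 1.0, -0.22, 2.79, 0.01, 2.86]
-35 [0.25, 1.26, -0.27, 3.5, 0.01, 3.57]
-30 [0.39, -0.02, 0.45, -0.04, 0.0, 0.03]
-31 [0.45, 0.23, 0.38, 0.67, 0.01, 0.74]
-32 [0.51, 0.49, 0.32, 1.38, 0.01, 1.45]
-33 [0.57, 0.74, 0.26, 2.08, 0.01, 2.16]
-34 [0.62, 1.0, 0.21, 2.79, 0.01, 2.86]
-35 [0.68, 1.26, 0.16, 3.5, 0.01, 3.57]
```

Scaled: 0.74 cm / 75 = 0.0099, 0.48 cm / 75 = 0.0064, 2.1 degrees / 360 = 0.0058.

Request:
send_rows(plan=[[[0, 0.0016, 0, 0.0008, 0, 0.0008], [0.0004, 0.0031, -0.0005, 0.0019, 0, 0.0019], [0.0008, 0.0048, -0.0009, 0.0028, 0, 0.0028], [0.0012, 0.0064, -0.0013, 0.0039, 0, 0.0039], [0.0016, 0.0081, -0.0017, 0.0047, 0, 0.0047], [0.002, 0.0099, -0.0021, 0.0058, 0, 0.0058], [0.002, 0.0099, -0.0021, 0.0058, 0, 0.0058]]])

```text
clock: 7.68
tool_pos: [0.4777, -0.1449, 0.1309]
orientation: [-179.9, 45.0, -126.9]
force: [1.0, -1.5, -0.2]
opening: 0.0877
gripper_force: 0.8
```

```bash
python3 -c "
from h import *
snap('scene','s8');snap('side','d8')
ringfit(['s8','d8'],-29,8)
rows([(t,.0052,z,0) for z in (.131,) for t in (-33,-34,-35,-36,-37,-38)])"
```

```text
theta -27.19 deg lift 8.7 mm rms 1.23 [65, 63]
clock 7.78 F [ 1.5 -0.7 -0.1]
-33 [-0.02, 0.03, 0.0, -0.03, -0.01, 0.06]
-34 [0.04, 0.28, -0.06, 0.68, -0.01, 0.77]
-35 [0.1, 0.54, -0.12, 1.38, -0.01, 1.48]
-36 [0.16, 0.79, -0.18, 2.09, -0.01, 2.18]
-37 [0.21, 1.05, -0.23, 2.8, -0.01, 2.89]
-38 [0.27, 1.31, -0.29, 3.5, -0.01, 3.6]
```

Contact with the ring's side is starting. I'll push on in small steps.

Scaled: 0.54 cm / 75 = 0.0072, 0.28 cm / 75 = 0.0037, 1.4 degrees / 360 = 0.0039.

Request:
send_rows(plan=[[[0.0003, 0.0019, -0.0004, 0.0008, 0, 0.0008], [0.0005, 0.0037, -0.0008, 0.0019, 0, 0.0019], [0.0009, 0.0055, -0.0012, 0.0028, 0, 0.0028], [0.0013, 0.0072, -0.0016, 0.0039, 0, 0.0039], [0.0013, 0.0072, -0.0016, 0.0039, 0, 0.0039]]])

```text
clock: 8.2
tool_pos: [0.4712, -0.1423, 0.1302]
orientation: [179.9, 45.0, -128.9]
force: [-1.6, -1.6, -6.9]
opening: 0.0875
gripper_force: 3.2
```

```bash
python3 -c "
from h import *
snap('scene','s9');snap('side','d9')
ringfit(['s9','d9'],-29,6)
rows([(t,.0052,z,0) for z in (.131,.125) for t in (-35,-35.5,-36,-36.5,-37,-38)])"
```

```text
theta -29.44 deg lift 8.1 mm rms 1.11 [57, 49]
clock 8.3 F [-3.6 -1.3 -6.6]
-35 [-0.06, -0.13, -0.03, 0.11, -0.03, 0.03]
-35.5 [-0.03, 0.0, -0.06, 0.46, -0.04, 0.39]
-36 [0.0, 0.13, -0.09, 0.81, -0.04, 0.74]
-36.5 [0.03, 0.26, -0.12, 1.17, -0.04, 1.09]
-37 [0.06, 0.38, -0.15, 1.52, -0.04, 1.45]
-38 [0.12, 0.64, -0.21, 2.23, -0.04, 2.16]
-35 [0.36, -0.13, 0.39, 0.11, -0.03, 0.03]
-35.5 [0.4, 0.0, 0.36, 0.46, -0.04, 0.39]
-36 [0.43, 0.13, 0.33, 0.81, -0.04, 0.74]
-36.5 [0.46, 0.26, 0.3, 1.17, -0.04, 1.09]
-37 [0.49, 0.38, 0.27, 1.52, -0.04, 1.45]
-38 [0.55, 0.64, 0.21, 2.23, -0.04, 2.16]
```

The pin has started into the hole and the bar now hangs on the finger. I'll lower it home.

Scaled: 0.75 cm / 75 = 0.01, 0.6 cm / 75 = 0.008.

Request:
send_rows(plan=[[[0.002, 0, 0.002, 0, 0, 0], [0.004, 0, 0.004, 0, 0, 0], [0.006, 0, 0.006, 0, 0, 0], [0.008, 0, 0.008, 0, 0, 0], [0.01, 0, 0.01, 0, 0, 0], [0.01, 0, 0.01, 0, 0, 0]]])

```text
clock: 8.8
tool_pos: [0.4733, -0.1423, 0.1206]
orientation: [-179.9, 45.1, -128.8]
force: [0.5, -0.1, -0.1]
opening: 0.0874
gripper_force: 0.3
```

```bash
python3 -c "
from h import *
snap('scene','s10');snap('side','d10')
ringfit(['s10','d10'],-29,3)
rows([(-32,.0052,.1195,0),(-30,.0052,.1195,0),(-30,-.06,.1195,0)])"
```

```text
theta -29.52 deg lift 0.4 mm rms 1.32 [66, 47]
clock 8.9 F [-0.5  0.2  0.9]
-32 [-0.06, -0.72, 0.25, -2.15, 0.06, -2.05]
-30 [-0.22, -1.21, 0.4, -3.56, 0.06, -3.46]
-30 [4.37, -1.77, -4.19, -3.56, 0.06, -3.46]
```

The pin is home: lift about 0 and angle about -30°. I'll centre the finger in the ring and back out straight along the arm.

Scaled: -1.2 cm / 75 = -0.016, -0.25 cm / 75 = -0.0033, -1.2 degrees / 360 = -0.0033.

Request:
send_rows(plan=[[[-0.0011, -0.0053, 0.0016, -0.0033, 0, -0.0033], [-0.002, -0.0107, 0.0033, -0.0067, 0, -0.0067], [-0.0033, -0.016, 0.0049, -0.0097, 0, -0.0097], [-0.0033, -0.016, 0.0049, -0.0097, 0, -0.0097]]])

```text
clock: 9.23
tool_pos: [0.4859, -0.1474, 0.1191]
orientation: [-179.9, 45.0, -123.7]
force: [0.2, -0.8, -0.3]
opening: 0.0876
gripper_force: 0.0
```

```bash
python3 -c "
from h import *
rows([(-30,.0052,.1195,0),(-30,-.02,.1195,0),(-30,-.06,.1195,0),(-30,-.10,.16,0)])"
```

```text
clock 9.23 F [ 0.2 -0.8 -0.3]
-30 [-0.04, 0.09, -0.01, 0.1, -0.01, 0.17]
-30 [1.74, 0.1, -1.79, 0.1, -0.01, 0.17]
-30 [4.57, 0.11, -4.62, 0.1, -0.01, 0.17]
-30 [4.53, 0.12, -10.31, 0.1, -0.01, 0.17]
```

Scaled: -10 cm / 75 = -0.1333, -7 cm / 75 = -0.0933.

Request:
send_rows(plan=[[[0.0107, 0.0013, -0.0107, 0, 0, 0], [0.0227, 0.0013, -0.0227, 0, 0, 0], [0.04, 0.0013, -0.04, 0, 0, 0], [0.06, 0.0013, -0.0613, 0, 0, 0], [0.06, 0.0013, -0.0613, 0, 0, 0], [0.06, 0.0013, -0.0933, 0, 0, 0], [0.06, 0.0013, -0.1333, 0, 0, 0], [0.06, 0.0013, -0.1333, 0, 0, 0]]])

```text
clock: 9.9
tool_pos: [0.4253, -0.2353, 0.161]
orientation: [-179.6, 44.8, -123.7]
force: [1.6, -0.8, 0.1]
opening: 0.0875
gripper_force: 0.0
```

```bash
python3 -c "
from h import *
a=snap('scene','s11')['img'];b=snap('side','d11')['img']
ringfit(['s11','d11'],-29,3)
print(ctrl.get_obs()['force'],ctrl.get_obs()['tool_pos'])
f=lambda x:cv2.resize(x,(400,400),interpolation=cv2.INTER_CUBIC)
cv2.imwrite('pics/c4.png',np.hstack([f(a[140:400,150:450]),f(b[90:350,170:470])])[:,:,::-1])"
```

```text
theta -29.47 deg lift -0.2 mm rms 1.32 [80, 43]
[ 0.30170791 -0.28125893 -0.86711112] [ 0.42601082 -0.2323676   0.15885641]
```

View pics/c4.png

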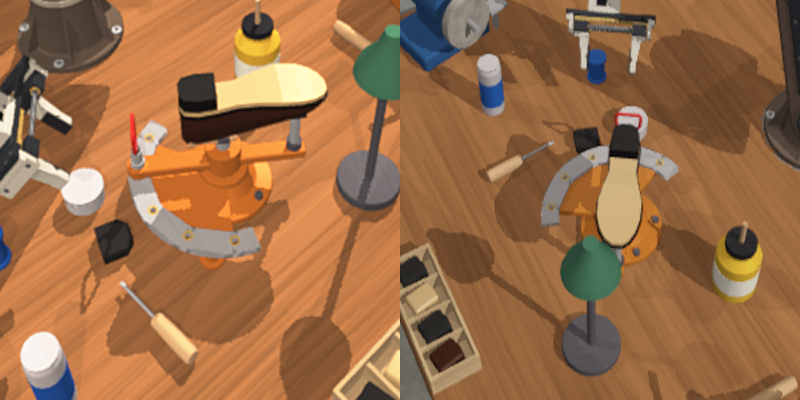

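The toe now points at the lamp, the ring fit gives lift about 0 at -29.5°, and nothing else has moved. The gripper is clear of everything.

```bash
python3 -c "
from h import *
print(ctrl.close_job())"
```

```text
the job is handed in; nothing more can be done
None
```

I turned the shoe exactly one hole towards the lamp; the camera check before hand-in showed the pin fully home, the ring hooked but never pinched, and nothing else on the bench moved.

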